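# Set and start the free-standing bench timer

### The arm

A 7-joint arm with a two-finger parallel gripper is mounted at the origin on a cart in front of the work surface, level with it; the furniture and walls round the work are solid. World frame = base frame: x ahead of the robot, y to its left, z up, the work surface at z = 0. Lengths are in m, angles in rad, forces in N, time in s.
With the tool pointing down it reaches from about 0.4 to 0.85 m from the base axis. Payload 6.9 kg.
Tool frame: the origin (TCP) lies at the very end of the fingers, on their centre line; the grasp point (between the pads) lies 19 mm behind it; z points along the fingers, y is the line along which they close (so a half turn about z gives the same grasp; the last joint's range is limited). The gripper opens to 85 mm and grips with 20 to 120 N. Pads are 22 mm wide; open, the fingers measure 114 mm over their backs; the gripper's body (76 mm by 85 mm) begins 54 mm behind the grasp point. The pads swing forward as they close: fully open they stand 13 mm farther back than shut.
Start: joints at [-1.198, 0.507, -0.238, 1.5, 0.126, 1.149, -0.155], TCP at [0.165, 0.603, 0.2] pointing down, gripper open.
Joint ranges: [-3.08, 3.08], [-0.24, 2.05], [-1.43, 1.35], [0, 2.5], [-1.52, 4.66], [0.17, 1.96], [-2.89, 2.89]. Speed limits (rad/s): [2.39, 2.39, 3.14, 3.14, 3.14, 3.14, 3.14].

### API

Orientations are given as a rotation vector (axis times angle).
In Python, from cell import env gives the robot as it stands.
- The arm moves only by the shell command python3 -m inch 'ROWS' [FORCE]. ROWS is JSON, a list that holds one entry, the list of rows, each a list of 7 numbers: the shift along the tool's x, y, z in m, then the turn, a rotation vector about the tool's x, y, z in degrees, then the opening, from 0 (shut) to 1 (fully open). In form: [[[x, y, z, wx, wy, wz, jaw], ...]]. A call has 1 to 10 rows; each row is the pose to reach, as a shift and turn from the pose commanded when the call began, along the tool's axes at that moment; what a row does not reach only later rows make up. A row lasts 1/8 s, in which the tool goes at most 62.5 mm and 10.7 degrees, less where a joint would pass 70% of its speed; a pose out of reach is approached as far as the arm can. A call with a gripper value outside its range is refused whole. The fingers move at their own pace and stop on an object; FORCE is the grip in N (left out, the last holds). Time passes only in rows, so rows that repeat a pose let the fingers close. It gives the time, the measured TCP pose, the force, the opening and the grip force at its end, in the units of the state.
- env.state(): the state, without advancing time (a new reading comes with each control period).
- env.capture(name): name is "side" or "top"; returns a dict with "color" (420x560x3 uint8, blue, green, red), "z_map" (420x560 float32, m along the optical axis (not along the pixel's ray), 0 where there is no reading), "mtx" (3x3 intrinsics, pixels), "T" (4x4, takes a point from camera to world coordinates). Camera axes: x right, y down, z forward; pixel columns grow to the right and rows downward; lengths in m; the calibration is good to about 2 mm. A picture is of the moment at which its call begins.
- env.job_done(): hands the job in; it is judged then, once.
The state is a dict: "time": time; "joints": joint angles; "joint_velocities": joint speeds; "tau": joint torques, N m; "ee_pos": TCP position; "tcp_rot": TCP orientation; "contact_force": force on the tool from outside, world axes, zero at the start; "wrist_torque": the same for the moment, N m; "opening": finger opening in m; "gripper_force": force on a finger pad.
Only numpy, scipy, OpenCV 4.12 (cv2) and the standard library are available. Lean on these libraries where they do the work, as an engineer would, in place of code of your own. Each camera call takes 0.05 s, during which the arm holds its last target. There are 200 camera calls.

### The job

Set the mechanical bench timer for the test: turn its knob clockwise until the knob's pointer lines up with the dark mark on the metal ring, then push the start key fully down and let it come up again. The knob is stiff and the light timer stands loose on slick feet, so press it down onto the bench while you turn, firmly but not harshly: it must neither spin, slide nor tip, and the small things around it stay where they are.

Things in the scene. Friction and masses are not known exactly. Their poses are not given: they have to be found in the camera images.
- timer: loose bench timer: white rounded case 90 (x) x 140 (y) x 44 mm high on four hard 12 mm feet (centres at x +-30, y +-48 mm), 0.2 to 0.4 kg. Origin: centre of the underside, on the bench; x points from the front long side to the back one, y to the end with the knob, z up. The knob axis is at y = +30 mm, the key at y = -47 mm. Unloaded, the feet slip before the knob turns; pressed down with 12 to 20 N they hold. More than 35 N between feet and bench damages it
- knob_grip (a point): top of the knob, on its axis, 81 mm above the bench. The knob is a black upright bar 40 mm long (along this frame's x), 13 mm thick (y) and 29 mm high, on a 45 mm disc whose top is 52 mm above the bench; +x points to the pointer end (white line). It does not move up or down and turns with the knob; grip it across the 13 mm
- ring_mark (a point): the dark mark (10 x 5.6 mm) on the flat metal ring (65 mm across, top 46 mm above the bench) round the knob, 30 mm from the knob's axis; x of this frame points from the axis through the mark. The ring is stiff and stays as it was set
- key_top (a point): centre of the top of the grey start key, 24 x 22 mm, 52 mm above the bench, 8 mm proud of the case; 77 mm from the knob's axis
- case_left (a point): middle of the top edge of the case's end beside the knob (y = +70 mm, 44 mm up)
- case_right (a point): middle of the top edge of the case's end beside the key (y = -70 mm, 44 mm up)
- timer_knob (a joint): angle of the knob, rad, 0 to 2.6, growing clockwise seen from above; at 0 the pointer points along the timer's x. Friction 0.22 N m, stays where it is left; a turn of at most about 1.5 rad is needed
- timer_ring (a joint): angle of the ring's mark, counted as the knob's: the pointer is on the mark when both are equal
- timer_key (a joint): travel of the start key, m: 0 up, 0.004 fully down; it takes 1.4 N to start and 4.2 N at the bottom, springs back
- bench: the black bench; origin on the floor below its middle, top at z = 0. An aluminium case 180 mm high with things on it (to about 0.3 m) stands to the right of the timer, a black heater block behind it to the left: move across above them
- petri_b: loose flat petri dish, 86 mm across, 15 mm high, beside the knob end of the timer; origin: centre of its underside
- vial_a: loose vial with white cap, 25 mm across, 46 mm high, before the timer; origin: centre of its underside
- vial_b: loose vial with red cap, 25 mm across, 46 mm high, beside the key end of the timer; origin: centre of its underside
- cassette_0: loose white test cassette, 70 x 21 x 5 mm, before the timer; origin: centre of its underside

How it is judged:
On the way, in this order (a step that is already met when the one before it is completed fails the run):
1. the knob's pointer is on the ring's mark (within 0.12 rad) (angle between the x axis of knob_grip and the x axis of ring_mark, either way round below 0.12 rad), for 0.2 s.
2. the start key is pushed fully down (value of joint timer_key above 0.0032 m), for 0.1 s.
At the end, for the whole second after the job is handed in: The knob's pointer stands within 0.12 rad of the ring's mark, the start key is up again (under 1 mm down), the timer stands flat and still on the bench with both its ends within 15 mm of where they were, and the petri dish, vials and cassette lie within 30 mm of where they were (angle between the x axis of knob_grip and the x axis of ring_mark, either way round below 0.12 rad and value of joint timer_key below 0.001 m and angle between timer's own z axis and vertical below 0.05 rad and linear speed of timer below 0.02 m/s and velocity of joint timer_knob below 0.05 rad/s and distance of each of case_left, case_right from where it was at the start of the episode below 0.015 m and distance of each of petri_b, vial_a, vial_b, cassette_0 from where it was at the start of the episode below 0.03 m); the robot touches nothing.
It fails at once if the timer spins or slides: an end of its case gets more than 15 mm from its start (distance of any of case_left, case_right from where it was at the start of the episode above 0.015 m).
It fails at once if the timer is pressed onto the bench with more than 35 N (contact force between timer and bench above 35 N).
It fails at once if the timer tips (angle between timer's own z axis and vertical above 0.15 rad).
It fails at once if a dish, vial or cassette beside the timer is pushed more than 30 mm (distance of any of petri_b, vial_a, vial_b, cassette_0 from where it was at the start of the episode above 0.03 m).
It also fails if it takes over 51 s, if anything falls off the work surface, if the arm or the gripper's body presses on something with over 40 N, if the wrist force passes 120 N, or if a joint passes its speed limit or range.

## Working session

There is one attempt and no reset: what is moved stays moved. The work goes in short steps, Python scripts to look and compute and a shell command to move; the robot and the scene stay as the last step left them, time stands still between calls to the robot, and variables do not carry over. Pictures are saved under pics/ and viewed, at most 12 in all, crops included, and the job is handed in when it is done.

```bash
ls; mkdir -p pics
cat > h.py <<'E'
import numpy as np, cv2
from cell import env
def save(name, fn, box=None, k=1):
    c=env.capture(name); np.savez('last_'+name+'.npz',**c)
    im=c['color']
    if box: im=im[box[1]:box[3],box[0]:box[2]]
    cv2.imwrite('pics/'+fn,cv2.resize(im,None,fx=k,fy=k,interpolation=cv2.INTER_CUBIC)); return c
def px(c,u,v,z=None):
    K=c['mtx'];T=c['T'];d=np.linalg.inv(K)@[u,v,1]
    if z is None: d=d*c['z_map'][int(v),int(u)]; return T[:3,:3]@d+T[:3,3]
    r=T[:3,:3]@d; return T[:3,3]+r*(z-T[2,3])/r[2]
E
python3 - <<'E'
from h import *
save('top','t1.png');save('side','s1.png');s=env.state();print({k:np.round(v,3).tolist() for k,v in s.items()})
E
```

```text
pics
{'time': 0.1, 'joints': [-1.197, 0.508, -0.238, 1.501, 0.126, 1.149, -0.155], 'joint_velocities': [-0.001, -0.002, 0.0, -0.001, 0.001, 0.0, -0.0], 'tau': [-0.005, -62.184, -2.195, -25.02, 0.012, 0.008, -0.0], 'ee_pos': [0.165, 0.602, 0.199], 'tcp_rot': [-0.419, -3.113, 0.003], 'contact_force': [-0.142, -0.108, 0.013], 'wrist_torque': [0.012, -0.035, -0.019], 'gripper_force': 0.0, 'opening': 0.085}
```

View pics/t1.png

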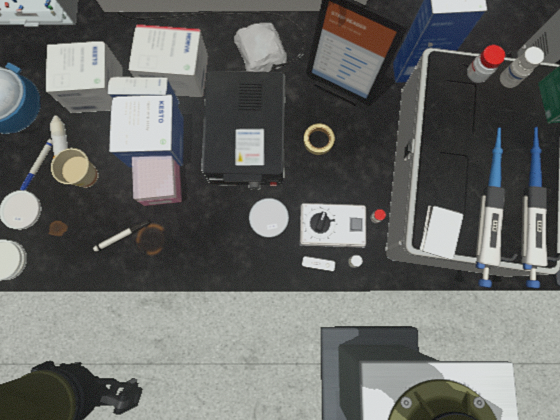

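View pics/s1.png

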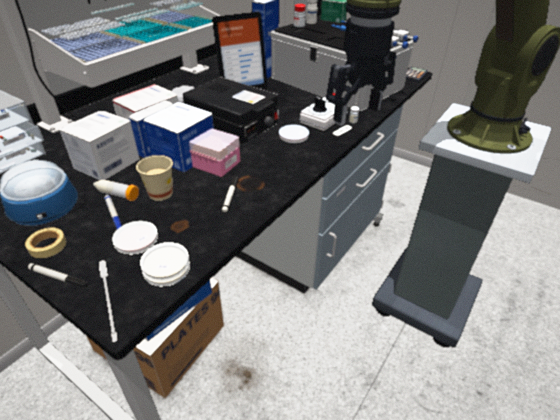

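The top view shows the timer at about (333,225), its knob near (321,223), its key near (357,224), and the arm clear to the left. I'll enlarge this area next.

Run:
```python
from h import *
c=save('top','t2.png',(290,195,390,275),8)
print(np.round(c['T'],3))
for n,u,v,z in [('knob',321,223,.081),('key',357,224,.052),('vialr',378,215,.046),('vialw',355,261,.046),('petri',269,218,.015),('case',400,180,.18)]: print(n,px(c,u,v,z).round(3))
```

```text
[[-0.002 -0.982  0.191  0.291]
 [-1.     0.002  0.003  0.329]
 [-0.004 -0.191 -0.982  0.956]
 [ 0.     0.     0.     1.   ]]
knob [0.433 0.243 0.081]
key [0.435 0.165 0.052]
vialr [0.455 0.118 0.046]
vialw [0.358 0.171 0.046]
petri [0.455 0.351 0.015]
case [0.497 0.106 0.18 ]
```

View pics/t2.png

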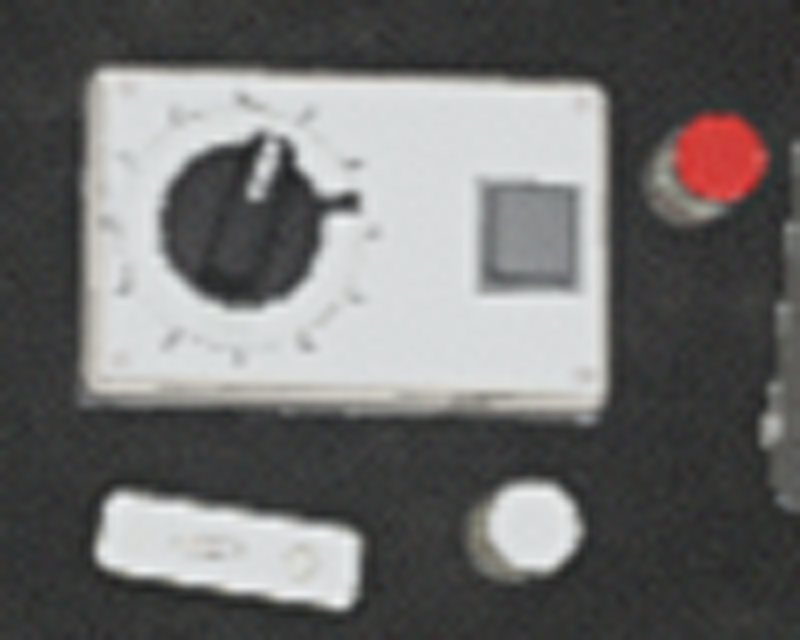

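The enlarged crop shows the pointer's white line from (256,195) to (272,140), the disc centre at about (242,225), and the mark at about (345,202). The key centre is at (534,232), and the case corners are near (92,68), (607,82), (605,400) and (85,388).

Run:
```python
from h import *
c=dict(np.load('last_top.npz'))
P=lambda U,V,z: px(c,(U+.5)/8-.5+290,(V+.5)/8-.5+195,z)
cor=[P(92,68,.044),P(607,82,.044),P(605,397,.044),P(86,388,.044)]
for p in cor: print(p.round(4))
yd=(cor[0]-cor[1])+(cor[3]-cor[2]); ctr=sum(cor)/4
yaw=np.arctan2(-yd[0],yd[1]);print('ctr',ctr,'yaw deg',np.degrees(yaw))
R=np.array([[np.cos(yaw),-np.sin(yaw)],[np.sin(yaw),np.cos(yaw)]])
k=ctr[:2]+R@[0,.03]; print('knob from case',k,'key',ctr[:2]+R@[0,-.047])
d=P(242,224,.052);print('disc',d);ky=P(534,232,.052);print('key',ky)
a=P(257,195,.081);b=P(271,140,.081);m=P(345,202,.046)
ang=lambda v:np.degrees(np.arctan2(v[1],v[0]))
print('line',a,b,ang((b-a)[:2]),ang((b-d)[:2]));print('mark',m,ang((m-d)[:2]),np.hypot(*(m-d)[:2]))
from scipy.spatial.transform import Rotation as Ro
print(Ro.from_rotvec(env.state()['tcp_rot']).as_matrix().round(3))
```

```text
[0.482  0.2818 0.044 ]
[0.4778 0.1437 0.044 ]
[0.393  0.1476 0.044 ]
[0.3957 0.2844 0.044 ]
ctr [0.43715099 0.21439036 0.044     ] yaw deg -1.433527489524702
knob from case [0.43790151 0.24438097] key [0.43597519 0.16740507]
disc [0.43816859 0.24313277 0.052     ]
key [0.43584672 0.166186   0.052     ]
line [0.44096549 0.24188524 0.081     ] [0.45527515 0.23799164 0.081     ] -15.221430633699335 -16.727384777605646
mark [0.44500281 0.21505674 0.046     ] -76.31923146702157 0.028895845459536086
[[-0.964  0.265 -0.   ]
 [ 0.265  0.964 -0.001]
 [-0.    -0.001 -1.   ]]
```

The pointer is at about -16° and the mark at about -76°, so the knob needs about 60° clockwise. The tool's yaw already lies across the bar. I'll move above the knob.

```bash
python3 -m inch '[[[-0.03,-0.02,0,0,0,0,1],[-0.07,-0.05,0,0,0,0,1],[-0.12,-0.09,0,0,0,0,1],[-0.17,-0.13,0,0,0,0,1],[-0.22,-0.17,0,0,0,0,1],[-0.27,-0.21,0,0,0,0,1],[-0.31,-0.24,0,0,0,0,1],[-0.34,-0.26,0,0,0,0,1],[-0.358,-0.273,0.02,0,0,0,1],[-0.358,-0.273,0.04,0,0,0,1]]]' 50
```

```text
time: 1.4
ee_pos: [0.4398, 0.2425, 0.1591]
tcp_rot: [0.425, 3.112, -0.001]
contact_force: [-0.7, 1.6, -0.6]
opening: 0.0857
gripper_force: 0.0
```

```bash
python3 -m inch '[[[0.001,0,0.02,0,0,0,0.5],[0.002,0.0005,0.04,0,0,0,0.5],[0.002,0.0005,0.06,0,0,0,0.5],[0.002,0.0005,0.07,0,0,0,0.5],[0.002,0.0005,0.07,0,0,0,0.5],[0.002,0.0005,0.07,0,0,0,0.5]]]' 50
python3 - <<'E'
from h import *
save('side','s2.png',(270,70,370,145),8); save('top','t3.png',(280,180,380,255),8)
E
```

```text
time: 2.15
ee_pos: [0.437, 0.2459, 0.0903]
tcp_rot: [0.419, 3.113, 0.001]
contact_force: [0.0, -0.5, 0.3]
opening: 0.0428
gripper_force: 0.0
```

View pics/s2.png

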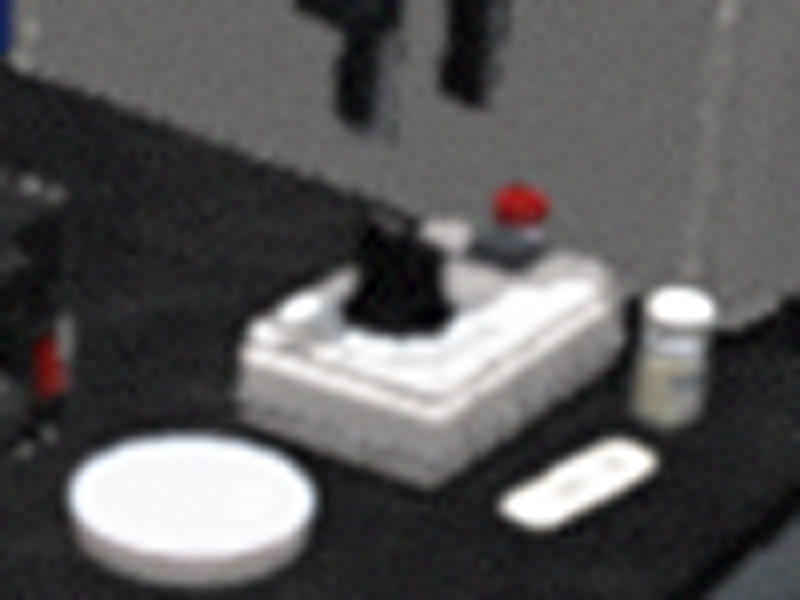

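View pics/t3.png

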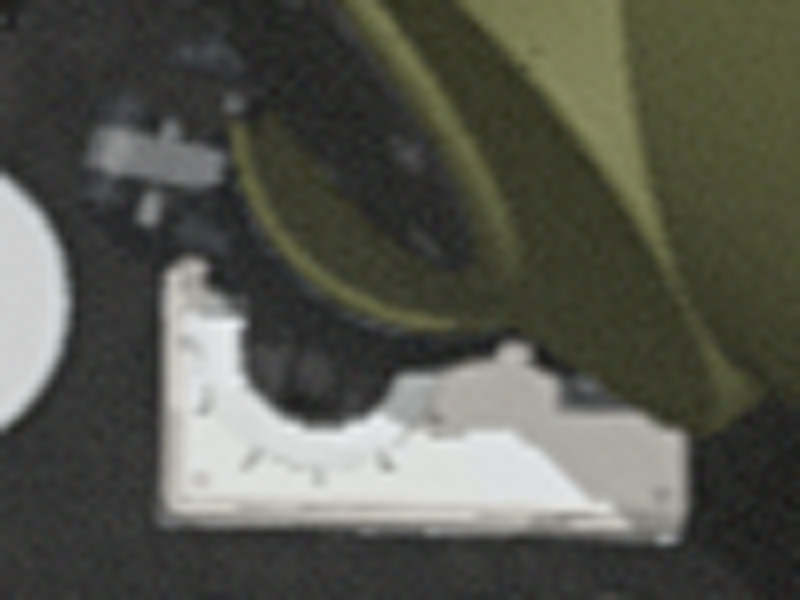

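The side view shows both fingertips above the knob, near crop (360,125) and (470,100), with the knob top near (400,230). In the top view the arm hides the knob. I'll check the projections and the present state.

Run:
```python
from h import *
s=env.state();print(s['ee_pos'].round(4) if hasattr(s['ee_pos'],'round') else s['ee_pos'],s['time'])
c=dict(np.load('last_side.npz'));T=np.linalg.inv(c['T'])
from scipy.spatial.transform import Rotation as Ro
R=Ro.from_rotvec(s['tcp_rot']).as_matrix();e=np.array(s['ee_pos'])
for n,p in [('tcp',e),('f+',e+R[:,1]*.0214),('f-',e-R[:,1]*.0214),('knobtop',[.438,.2437,.081]),('vialr',[.455,.118,.046]),('case00',[.3957,.2844,.044]),('case11',[.482,.2818,.044])]:
    q=c['mtx']@(T[:3,:3]@p+T[:3,3]);q=q/q[2];print(n,(q[:2]-[270,70])*8)
```

```text
[0.437  0.246  0.0904] 2.25
tcp [405.76580746 209.98434184]
f+ [363.30109729 224.99643885]
f- [447.46432184 195.24310988]
knobtop [404.6653014  231.64460796]
vialr [520.27135788 199.03368649]
case00 [440.86412192 395.76451031]
case11 [243.4659198  330.91257497]
```

Run:
```python
from h import *
c=dict(np.load('last_side.npz'))
for U,V in [(360,60),(360,90),(362,110),(365,125),(385,130),(470,60),(470,80),(470,95),(400,240),(385,235),(400,150),(400,215)]:
    print(U,V,px(c,U/8+270,V/8+70).round(3))
```

```text
360 60 [0.443 0.277 0.154]
360 90 [0.438 0.283 0.147]
362 110 [0.438 0.281 0.139]
365 125 [0.438 0.279 0.133]
385 130 [0.433 0.273 0.13 ]
470 60 [0.429 0.222 0.141]
470 80 [0.428 0.222 0.134]
470 95 [0.425 0.228 0.13 ]
400 240 [0.437 0.249 0.08 ]
385 235 [0.446 0.245 0.078]
400 150 [0.534 0.077 0.033]
400 215 [ 0.538  0.065 -0.001]
```

Run:
```python
from h import *
c=save('side','s3.png')
np.set_printoptions(linewidth=200)
print(c['z_map'][78:104,308:336:1].round(2))
s=env.state();print(s['ee_pos'],s['opening'],s['time'])
```

```text
[[1.38 1.38 1.37 1.37 1.12 1.12 1.11 1.11 1.11 1.12 1.11 1.11 1.34 1.33 1.33 1.33 1.33 1.16 1.15 1.15 1.15 1.14 1.14 1.14 1.15 1.3  1.3  1.3 ]
 [1.38 1.37 1.38 1.37 1.13 1.11 1.12 1.11 1.11 1.11 1.11 1.11 1.34 1.35 1.33 1.33 1.33 1.16 1.16 1.16 1.15 1.15 1.15 1.15 1.15 1.3  1.3  1.3 ]
 [1.38 1.38 1.37 1.37 1.12 1.12 1.12 1.11 1.12 1.12 1.12 1.12 1.34 1.34 1.34 1.33 1.33 1.16 1.16 1.16 1.15 1.15 1.15 1.15 1.15 1.31 1.3  1.3 ]
 [1.38 1.38 1.38 1.37 1.13 1.12 1.12 1.11 1.12 1.12 1.12 1.11 1.35 1.34 1.34 1.34 1.33 1.16 1.16 1.16 1.16 1.15 1.15 1.15 1.31 1.31 1.3  1.3 ]
 [1.38 1.38 1.37 1.38 1.13 1.12 1.12 1.12 1.12 1.12 1.12 1.12 1.35 1.34 1.34 1.34 1.33 1.34 1.16 1.16 1.16 1.15 1.15 1.15 1.31 1.31 1.31 1.31]
 [1.38 1.38 1.38 1.37 1.13 1.13 1.13 1.12 1.12 1.12 1.12 1.12 1.35 1.35 1.34 1.33 1.34 1.33 1.33 1.33 1.15 1.15 1.15 1.16 1.31 1.31 1.31 1.3 ]
 [1.39 1.39 1.37 1.38 1.13 1.13 1.12 1.12 1.12 1.13 1.12 1.12 1.35 1.35 1.34 1.34 1.34 1.34 1.33 1.33 1.33 1.32 1.32 1.32 1.32 1.32 1.31 1.31]
 [1.39 1.39 1.38 1.38 1.38 1.14 1.13 1.12 1.12 1.13 1.13 1.13 1.35 1.35 1.35 1.34 1.34 1.34 1.33 1.
[... 1978 characters left out ...]
8 1.27 1.27 1.27 1.27 1.26 1.27 1.27 1.25 1.25 1.25 1.25 1.25 1.25]
 [1.36 1.36 1.37 1.36 1.37 1.37 1.36 1.19 1.19 1.18 1.18 1.17 1.17 1.17 1.17 1.17 1.17 1.26 1.26 1.26 1.26 1.24 1.24 1.25 1.24 1.24 1.24 1.24]
 [1.35 1.36 0.   1.36 1.36 1.36 1.35 1.2  1.19 1.19 1.18 1.18 1.18 1.17 1.17 1.16 1.17 1.17 1.25 1.25 1.25 1.24 1.24 1.24 1.24 1.23 1.24 1.24]
 [1.35 1.35 1.35 1.35 1.35 1.35 1.36 1.2  1.19 1.19 1.19 1.18 1.18 1.17 1.17 1.16 1.17 1.17 1.25 1.25 1.25 1.24 1.24 1.24 1.24 1.24 1.23 1.24]
 [1.35 1.35 1.34 1.34 1.34 1.35 1.35 1.2  1.19 1.19 1.19 1.18 1.18 1.17 1.17 1.17 1.16 1.18 1.24 1.25 1.25 1.24 1.25 1.25 1.24 1.24 1.24 1.24]]
[0.4369912  0.2459311  0.09031723] 0.042943522996880056 2.3
```

The depth map puts the fingertips at z≈0.13, although the reported TCP is 0.09. I won't trust either number, so I'll descend partway and check both again.

```bash
python3 -m inch '[[[-0.001,-0.002,0.01,0,0,0,0.5],[-0.001,-0.002,0.02,0,0,0,0.5],[-0.001,-0.002,0.03,0,0,0,0.5],[-0.001,-0.002,0.03,0,0,0,0.5]]]' 50
python3 - <<'E'
from h import *
c=save('side','s4.png',(270,70,370,145),8)
for v in range(74,112):
    z=c['z_map'][v,308:336]; o=''
    print(v,''.join('#' if 0<a<1.17 else '.' for a in z))
for U,V in [(316,90),(316,92),(329,86),(329,89)]: print(U,V,px(c,U,V).round(3))
E
```

```text
time: 2.8
ee_pos: [0.4363, 0.2431, 0.0585]
tcp_rot: [-0.419, -3.112, 0.002]
contact_force: [-0.3, 0.3, 0.7]
opening: 0.0429
gripper_force: 0.0
74 ################..##########
75 ################..##########
76 ################..##########
77 #########.#####...##########
78 #########.####....#########.
79 ########.#####.....########.
80 ########.####.....########..
81 #############.....########..
82 #############.....#######...
83 .############.....#######...
84 ...#########.......######...
85 .....#######.......######...
86 .....#######........####....
87 ....########........####....
88 ....########........####....
89 ....########........####....
90 ....########..........#.....
91 ....########.........###....
92 ....########................
93 ....########................
94 ....########................
95 ....########................
96 .....#######................
97 ......######................
98 ........##..................
99 ............................
100 ............................
101 ..............####..........
102 ..............###...........
103 ...............###..........
104 ...............##...........
105 ...............#............
106 ............................
107 ............................
108 ............................
109 ............................
110 ............................
111 ............................
316 90 [0.439 0.273 0.118]
316 92 [0.44  0.27  0.111]
329 86 [0.426 0.221 0.116]
329 89 [0.422 0.228 0.11 ]
```

View pics/s4.png

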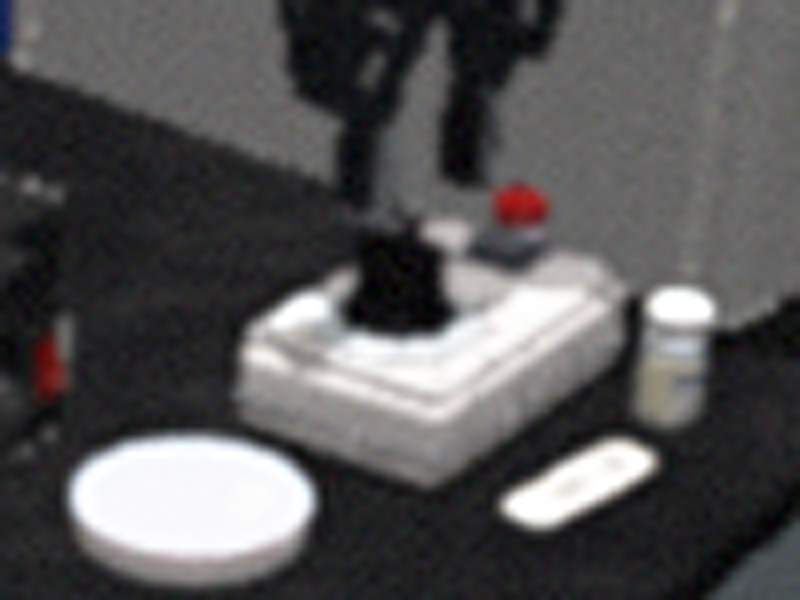

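Run:
```python
from h import *
c=dict(np.load('last_side.npz'));T=np.linalg.inv(c['T']);s=env.state()
from scipy.spatial.transform import Rotation as Ro
R=Ro.from_rotvec(s['tcp_rot']).as_matrix();e=np.array(s['ee_pos']);print(e)
for dz in (.03,.04):
  for sg in (1,-1):
    for w in (.0214,.030):
      for x in (-.011,.011):
        p=e+R[:,1]*w*sg+R[:,0]*x+[0,0,dz];q=c['mtx']@(T[:3,:3]@p+T[:3,3]);print(dz,sg,w,x,p.round(3),(q[:2]/q[2]).round(1))
for U,V in [(316,95),(316,97),(319,97),(329,91),(330,91)]: print(U,V,px(c,U,V).round(4))
```

```text
[0.43667919 0.24337129 0.05908286]
0.03 1 0.0214 -0.011 [0.453 0.261 0.089] [313.3  97.1]
0.03 1 0.0214 0.011 [0.432 0.267 0.089] [318.6  99.5]
0.03 1 0.03 -0.011 [0.455 0.269 0.089] [311.2  97.8]
0.03 1 0.03 0.011 [0.434 0.275 0.089] [316.4 100.3]
0.03 -1 0.0214 -0.011 [0.442 0.22  0.089] [323.8  93.4]
0.03 -1 0.0214 0.011 [0.42  0.226 0.089] [329.1  95.7]
0.03 -1 0.03 -0.011 [0.439 0.212 0.089] [325.9  92.6]
0.03 -1 0.03 0.011 [0.418 0.217 0.089] [331.2  95. ]
0.04 1 0.0214 -0.011 [0.453 0.261 0.099] [313.6  93.8]
0.04 1 0.0214 0.011 [0.432 0.267 0.099] [318.8  96.2]
0.04 1 0.03 -0.011 [0.455 0.269 0.099] [311.4  94.5]
0.04 1 0.03 0.011 [0.434 0.275 0.099] [316.7  97. ]
0.04 -1 0.0214 -0.011 [0.442 0.22  0.099] [324.1  90.1]
0.04 -1 0.0214 0.011 [0.42  0.226 0.099] [329.4  92.5]
0.04 -1 0.03 -0.011 [0.439 0.212 0.099] [326.2  89.4]
0.04 -1 0.03 0.011 [0.418 0.217 0.099] [331.5  91.7]
316 95 [0.4375 0.2737 0.1036]
316 97 [0.4366 0.2744 0.0981]
319 97 [0.4302 0.2685 0.0977]
329 91 [0.4211 0.2277 0.1041]
330 91 [0.419  0.2255 0.1039]
```

The fingertips line up laterally with the reported TCP but sit about 38 mm higher (z≈0.097). I'll go on down in guarded steps.

```bash
python3 -m inch '[[[0,0,0.008,0,0,0,0.5],[0,0,0.016,0,0,0,0.5],[0,0,0.02,0,0,0,0.5],[0,0,0.02,0,0,0,0.5]]]' 50;  python3 -m inch '[[[0,0,0.005,0,0,0,0.5],[0,0,0.01,0,0,0,0.5],[0,0,0.01,0,0,0,0.5]]]' 50
python3 - <<'E'
from h import *
c=save('side','s5.png',(270,70,370,145),8)
print(env.state()['ee_pos'],env.state()['contact_force'])
E
```

```text
time: 3.35
ee_pos: [0.4368, 0.2434, 0.0393]
tcp_rot: [-0.419, -3.113, 0.001]
contact_force: [0.1, -0.0, 0.4]
opening: 0.0427
gripper_force: 0.0
time: 3.72
ee_pos: [0.4368, 0.2434, 0.0293]
tcp_rot: [-0.419, -3.113, 0.001]
contact_force: [0.3, -0.8, -0.3]
opening: 0.0423
gripper_force: 0.0
[0.43688957 0.24345262 0.02949397] [-1.33191991  0.53369208 -0.02126166]
```

View pics/s5.png

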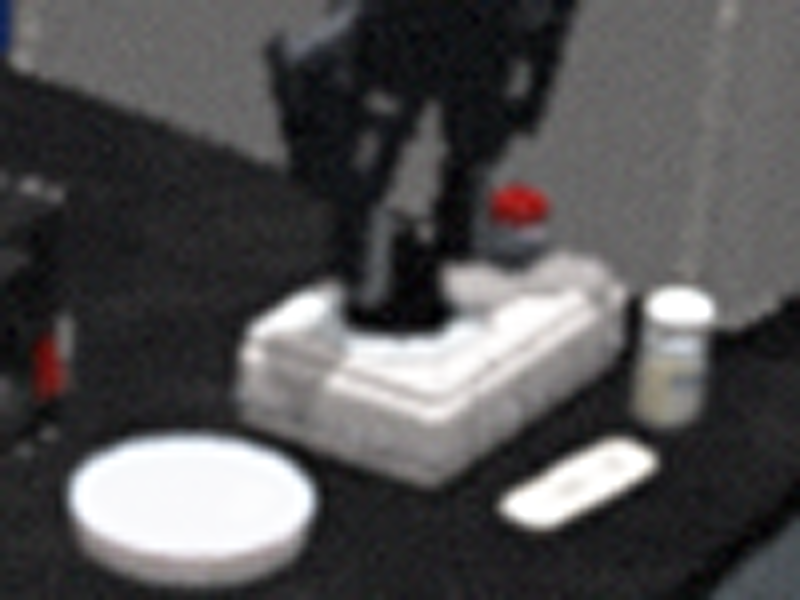

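The side view shows the fingers straddling the knob, with the tips near crop (365,300) and (455,255), just above the disc. I'll go down a little more and then close.

```bash
python3 -m inch '[[[0,0,0.002,0,0,0,0.4],[0,0,0.004,0,0,0,0.35],[0,0,0.004,0,0,0,0.3],[0,0,0.004,0,0,0,0.3]]]' 30;  python3 -m inch '[[[0,0,0,0,0,0,0.2],[0,0,0,0,0,0,0.15],[0,0,0,0,0,0,0.1],[0,0,0,0,0,0,0.05],[0,0,0,0,0,0,0],[0,0,0,0,0,0,0]]]' 30
```

```text
time: 4.28
ee_pos: [0.437, 0.2435, 0.0257]
tcp_rot: [-0.419, -3.113, 0.0]
contact_force: [-0.4, -0.1, 0.4]
opening: 0.026
gripper_force: 0.0
time: 5.03
ee_pos: [0.437, 0.2437, 0.0259]
tcp_rot: [0.419, 3.113, 0.0]
contact_force: [-1.9, 0.4, 5.9]
opening: 0.0126
gripper_force: 29.5
```

The knob is gripped at 12.6 mm and already pressed with 6 N. I'll grip harder and press down bit by bit.

```bash
python3 -m inch '[[[0,0,0,0,0,0,0],[0,0,0.0003,0,0,0,0],[0,0,0.0006,0,0,0,0],[0,0,0.0006,0,0,0,0]]]' 60
```

```text
time: 5.52
ee_pos: [0.437, 0.2437, 0.0259]
tcp_rot: [0.419, 3.113, 0.001]
contact_force: [-3.5, -1.0, 13.6]
opening: 0.0117
gripper_force: 63.1
```

```bash
python3 -m inch '[[[0,0,0,0,0,3,0],[0,0,0,0,0,6,0],[0,0,0,0,0,9,0],[0,0,0,0,0,12,0],[0,0,0,0,0,12,0]]]' 60; python3 -c "
from cell import env;s=env.state();print(s['wrist_torque'],s['contact_force'])"
```

```text
time: 6.15
ee_pos: [0.4372, 0.244, 0.0259]
tcp_rot: [0.742, 3.052, 0.001]
contact_force: [-1.9, 0.8, 12.6]
opening: 0.0118
gripper_force: 62.7
[ 0.05475532  0.58936065 -0.05708383] [-1.92297776  0.82111049 12.59294367]
```

```bash
cat > chk.py <<'E'
from h import *
import sys
a=np.load('last_side.npz') if len(sys.argv)<2 else np.load('ref.npz')
if len(sys.argv)<2: np.savez('ref.npz',**a)
c=env.capture('side')
for n,b in [('left end',(298,110,326,132)),('front',(326,104,350,132))]:
    g=lambda i: cv2.cvtColor(i,cv2.COLOR_BGR2GRAY)[b[1]-3:b[3]+3,b[0]-3:b[2]+3].astype(np.float32)
    A,B=g(a['color']),g(c['color'])
    W=np.eye(2,3,dtype=np.float32);r,W=cv2.findTransformECC(A,B,W,cv2.MOTION_TRANSLATION);print(n,r,W[:,2])
print(env.state()['contact_force'])
E
python3 chk.py
```

```text
left end 0.9749898163969622 [0.32526267 0.03161312]
front 0.988341898518736 [-0.12349347 -0.02531399]
[-3.82946042  0.67057529 12.8636666 ]
```

The timer is holding still, so I'll turn the rest of the way to 61°.

```bash
python3 -m inch '[[[0,0,0,0,0,4,0],[0,0,0,0,0,8,0],[0,0,0,0,0,12,0],[0,0,0,0,0,16,0],[0,0,0,0,0,20,0],[0,0,0,0,0,20,0]]]' 60; python3 chk.py 1
```

```text
time: 6.95
ee_pos: [0.4375, 0.2444, 0.0259]
tcp_rot: [1.261, 2.876, 0.003]
contact_force: [-2.6, 1.8, 10.8]
opening: 0.0122
gripper_force: 62.7
left end 0.9530154067539589 [0.37762907 0.1451801 ]
front 0.9795954994966761 [-0.17927338  0.0180814 ]
[-1.99352413  1.0394496  11.30395704]
```

```bash
python3 -m inch '[[[0,0,0.0002,0,0,3,0],[0,0,0.0003,0,0,7,0],[0,0,0.0003,0,0,11,0],[0,0,0.0003,0,0,15,0],[0,0,0.0003,0,0,19,0],[0,0,0.0003,0,0,23,0],[0,0,0.0003,0,0,27,0],[0,0,0.0003,0,0,29.5,0],[0,0,0.0003,0,0,29.5,0]]]' 60; python3 chk.py 1
python3 - <<'E'
from h import *
from scipy.spatial.transform import Rotation as Ro
R=Ro.from_rotvec(env.state()['tcp_rot']).as_matrix();print(np.degrees(np.arctan2(R[1,1],R[0,1]))-90)
E
```

```text
time: 8.12
ee_pos: [0.4382, 0.2448, 0.0259]
tcp_rot: [1.951, 2.461, 0.005]
contact_force: [-1.6, 3.1, 12.8]
opening: 0.0118
gripper_force: 62.7
left end 0.9561492965705017 [0.3422671  0.08123209]
front 0.9619615650490915 [-0.14808993 -0.02759576]
[-1.37427948  2.47741455 13.14435297]
-76.79789432060024
```

```bash
python3 -m inch '[[[0,0,0,0,0,0,0.2],[0,0,0,0,0,0,0.4],[0,0,0,0,0,0,0.5],[0,0,0,0,0,0,0.5],[0,0,-0.02,0,0,0,0.5],[0,0,-0.06,0,0,0,0.5],[0,0,-0.10,0,0,0,0.5],[0,0,-0.12,0,0,0,0.5]]]' 60; python3 -m inch '[[[0.05,-0.02,0,0,0,0,0.5],[0.1,-0.045,0,0,0,0,0.5],[0.15,-0.07,0,0,0,0,0.3],[0.2,-0.09,0,0,0,0,0.1],[0.23,-0.1,0,0,0,0,0],[0.23,-0.1,0,0,0,0,0]]]';python3 - <<'E'
from h import *
c=save('top','t4.png',(290,195,390,270),8)
E
```

```text
time: 9.18
ee_pos: [0.4377, 0.2437, 0.1468]
tcp_rot: [1.952, 2.461, 0.004]
contact_force: [-0.4, 0.0, -0.1]
opening: 0.0427
gripper_force: 0.0
time: 9.93
ee_pos: [0.2849, 0.447, 0.1443]
tcp_rot: [-1.945, -2.465, 0.001]
contact_force: [0.4, -0.9, 0.2]
opening: 0.0001
gripper_force: 0.0
```

View pics/t4.png

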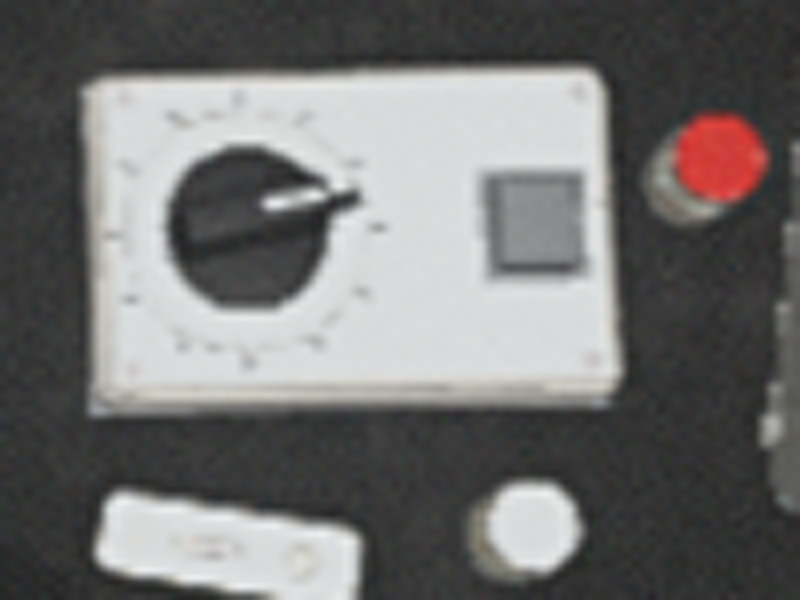

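The pointer's white line now runs (266,205)–(323,192), with the mark at (347,199) and the disc centre at (248,227). The key is at (538,222), and the case has turned by a few degrees.

Run:
```python
from h import *
c=dict(np.load('last_top.npz'))
P=lambda U,V,z: px(c,(U+.5)/8-.5+290,(V+.5)/8-.5+195,z)
cor=[P(88,83,.044),P(602,68,.044),P(618,383,.044),P(100,391,.044)]
old=[[.482,.2818],[.4778,.1437],[.393,.1476],[.3957,.2844]]
for p,o in zip(cor,old): print(p.round(4),(p[:2]-o).round(4))
yd=(cor[0]-cor[1])+(cor[3]-cor[2]); ctr=sum(cor)/4
yaw=np.arctan2(-yd[0],yd[1]);print('ctr',ctr,'yaw',np.degrees(yaw))
R=np.array([[np.cos(yaw),-np.sin(yaw)],[np.sin(yaw),np.cos(yaw)]])
print('knob',ctr[:2]+R@[0,.03],'key',ctr[:2]+R@[0,-.047],'ends',ctr[:2]+R@[0,.07],ctr[:2]+R@[0,-.07])
d=P(248,227,.052);print('disc',d,'key',P(538,222,.052))
a=P(266,205,.081);b=P(323,192,.081);m=P(347,199,.046)
ang=lambda v:np.degrees(np.arctan2(v[1],v[0]))
print(ang((b-a)[:2]),ang((b-d)[:2]),'mark',m,ang((m-d)[:2]),np.hypot(*(m-d)[:2]))
s=env.state();print(s['ee_pos'],s['tcp_rot'])
```

```text
[0.4779 0.2829 0.044 ] [-0.0041  0.0011]
[0.4817 0.1449 0.044 ] [0.0039 0.0012]
[0.3967 0.1441 0.044 ] [ 0.0037 -0.0035]
[0.3949 0.2807 0.044 ] [-0.0008 -0.0037]
ctr [0.43780706 0.21315266 0.044     ] yaw 1.1618209217798259
knob [0.43719878 0.24314649] key [0.43876004 0.16616232] ends [0.43638773 0.28313826] [0.4392264  0.14316705]
disc [0.43736306 0.24156608 0.052     ] key [0.43851522 0.16503422 0.052     ]
-77.17150927602106 -75.33278143925489 mark [0.44581071 0.21450394 0.046     ] -72.66386180008529 0.028349992768552195
[0.28650848 0.4451647  0.14440005] [ 1.94928072e+00  2.46344386e+00 -1.12067920e-03]
```

The pointer looks about 2–4° past the mark and the tolerance is 6.9°. I'll sharpen that figure with averaged frames before moving on.

Run:
```python
from h import *
fr=[env.capture('top') for _ in range(10)];c=fr[0]
im=np.mean([f['color'].astype(float) for f in fr],0).astype(np.uint8)[207:241,306:341]
cv2.imwrite('pics/t5.png',cv2.resize(im,None,fx=16,fy=16,interpolation=cv2.INTER_CUBIC))
```

```text
(no output)
```

View pics/t5.png

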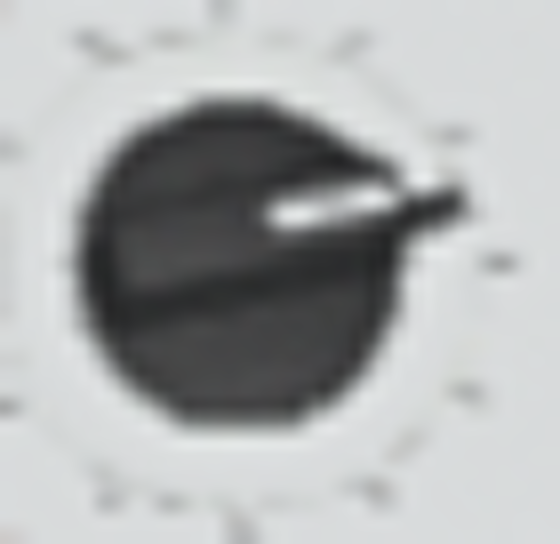

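The averaged crop shows the line from (272,216) to (392,192), the mark from (405,220) to (462,200), and the disc centre at (239,262). That puts the pointer about 3.5° past the mark, which is within tolerance. Next is the clearance between the key and the aluminium case.

Run:
```python
from h import *
c=dict(np.load('last_top.npz'));K=c['mtx'];T=c['T'];v,u=np.mgrid[0:420,0:560];z=c['z_map']
p=np.stack([(u-K[0,2])/K[0,0]*z,(v-K[1,2])/K[1,1]*z,z],-1)@T[:3,:3].T+T[:3,3]
ok=(z>0)&(p[...,1]>-.1)&(p[...,1]<.16)&(p[...,2]>.09)
for x in np.arange(.32,.56,.02):
    m=ok&(abs(p[...,0]-x)<.01)
    if m.any():
        q=p[m];i=q[:,1].argsort()[-5:];print(round(x,2),q[i[2]].round(3))
```

```text
0.32 [ 0.31  -0.017  0.195]
0.34 [0.349 0.008 0.155]
0.36 [0.369 0.097 0.164]
0.38 [0.384 0.102 0.13 ]
0.4 [0.391 0.098 0.164]
0.42 [0.415 0.095 0.165]
0.44 [0.434 0.093 0.16 ]
0.46 [0.454 0.089 0.16 ]
0.48 [0.471 0.086 0.166]
0.5 [0.492 0.084 0.167]
0.52 [0.513 0.08  0.12 ]
0.54 [0.531 0.077 0.141]
0.56 [0.566 0.082 0.165]
```

Clearance is fine: the case edge is at y≈0.093 and the key at y≈0.166. I'll move above the key with the fingers shut.

```bash
python3 -m inch '[[[-0.04,0.01,0,0,0,0,0],[-0.09,0.025,0,0,0,0,0],[-0.14,0.04,0,0,0,0,0],[-0.19,0.055,0,0,0,0,0],[-0.24,0.067,0,0,0,0,0],[-0.28,0.077,0,0,0,0,0],[-0.307,0.084,0,0,0,0,0],[-0.307,0.084,0.04,0,0,0,0],[-0.307,0.084,0.07,0,0,0,0],[-0.307,0.084,0.07,0,0,0,0]]]'
python3 - <<'E'
from h import *
c=save('side','s6.png',(290,60,390,135),8);print(env.state()['ee_pos'])
E
```

```text
time: 11.72
ee_pos: [0.4377, 0.1642, 0.0734]
tcp_rot: [-1.952, -2.459, 0.006]
contact_force: [-0.9, 0.4, 0.2]
opening: -0.0002
gripper_force: 0.0
[0.43860589 0.1645554  0.07463509]
```

View pics/s6.png

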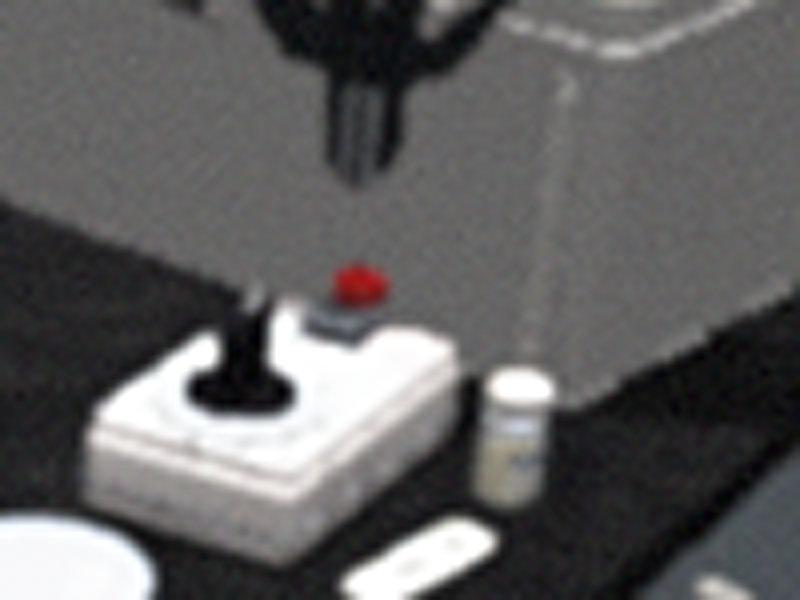

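The side view shows the shut tips at (358,185), about 50 mm straight above the key at (345,322). I'll descend 42 mm, then continue in small steps.

```bash
python3 -m inch '[[[0,0.0,0.02,0,0,0,0],[0,0,0.035,0,0,0,0],[0,0,0.042,0,0,0,0],[0,0,0.042,0,0,0,0]]]'; python3 -m inch '[[[0,0,0.002,0,0,0,0],[0,0,0.004,0,0,0,0],[0,0,0.006,0,0,0,0],[0,0,0.006,0,0,0,0]]]'
```

```text
time: 12.28
ee_pos: [0.4393, 0.1651, 0.0334]
tcp_rot: [1.952, 2.461, 0.001]
contact_force: [0.4, 0.9, 0.2]
opening: -0.0002
gripper_force: 0.0
time: 12.78
ee_pos: [0.4389, 0.1648, 0.0267]
tcp_rot: [-1.952, -2.461, 0.0]
contact_force: [-0.3, 0.1, 0.1]
opening: 0.0001
gripper_force: 0.0
```

```bash
for i in 1 2; do python3 -m inch '[[[0,0,0.001,0,0,0,0],[0,0,0.002,0,0,0,0],[0,0,0.002,0,0,0,0]]]' | grep -E 'ee_pos|contact'; done
```

```text
ee_pos: [0.4389, 0.1649, 0.0247]
contact_force: [0.1, 1.0, 0.1]
ee_pos: [0.4389, 0.1649, 0.0227]
contact_force: [0.5, -1.0, 0.3]
```

```bash
python3 -m inch '[[[0,0,0.001,0,0,0,0],[0,0,0.002,0,0,0,0],[0,0,0.002,0,0,0,0]]]' | grep -E 'ee_pos|contact'; python3 -m inch '[[[0,0,0.001,0,0,0,0],[0,0,0.001,0,0,0,0]]]' | grep -E 'ee_pos|contact'
```

```text
ee_pos: [0.4389, 0.1649, 0.0207]
contact_force: [-1.0, -0.4, -0.1]
ee_pos: [0.439, 0.1649, 0.0198]
contact_force: [-0.7, -0.6, 2.3]
```

Contact shows at 2.3 N, so the key is starting to move.

```bash
python3 -m inch '[[[0,0,0.001,0,0,0,0],[0,0,0.002,0,0,0,0],[0,0,0.002,0,0,0,0]]]' | grep -E 'ee_pos|contact'; python3 -m inch '[[[0,0,0.001,0,0,0,0],[0,0,0.001,0,0,0,0]]]' | grep -E 'ee_pos|contact'
```

```text
ee_pos: [0.439, 0.1649, 0.0178]
contact_force: [0.8, -0.4, 3.3]
ee_pos: [0.439, 0.1649, 0.0168]
contact_force: [-0.9, -0.3, 4.6]
```

```bash
python3 -m inch '[[[0,0,0.0005,0,0,0,0],[0,0,0.0005,0,0,0,0]]]' | grep -E 'ee_pos|contact'; python3 -m inch '[[[0,0,0.0005,0,0,0,0],[0,0,0.0005,0,0,0,0]]]' | grep -E 'ee_pos|contact'
```

```text
ee_pos: [0.439, 0.1649, 0.0164]
contact_force: [-0.8, -1.5, 5.4]
ee_pos: [0.4391, 0.1649, 0.0163]
contact_force: [-2.2, -1.2, 12.0]
```

The key has bottomed at 12 N. I'll retreat and check.

```bash
python3 -m inch '[[[0,0,-0.003,0,0,0,0],[0,0,-0.01,0,0,0,0],[0,0,-0.04,0,0,0,0],[0,0,-0.09,0,0,0,0],[0,0,-0.13,0,0,0,0],[0.04,-0.01,-0.13,0,0,0,0],[0.09,-0.025,-0.13,0,0,0,0],[0.14,-0.04,-0.13,0,0,0,0],[0.2,-0.055,-0.13,0,0,0,0],[0.25,-0.07,-0.13,0,0,0,0]]]'; python3 -m inch '[[[0.04,-0.01,0,0,0,0,0],[0.06,-0.02,0,0,0,0,0],[0.06,-0.02,0,0,0,0,0],[0.06,-0.02,0,0,0,0,0]]]'
python3 - <<'E'
from h import *
c=save('top','t6.png',(250,190,390,280),5)
E
```

```text
time: 16.52
ee_pos: [0.3125, 0.3944, 0.146]
tcp_rot: [-1.951, -2.462, -0.001]
contact_force: [0.3, -0.5, -0.5]
opening: -0.0001
gripper_force: 0.0
time: 17.02
ee_pos: [0.2816, 0.4451, 0.1458]
tcp_rot: [1.953, 2.46, -0.001]
contact_force: [0.9, -0.2, -1.1]
opening: 0.0001
gripper_force: 0.0
```

View pics/t6.png

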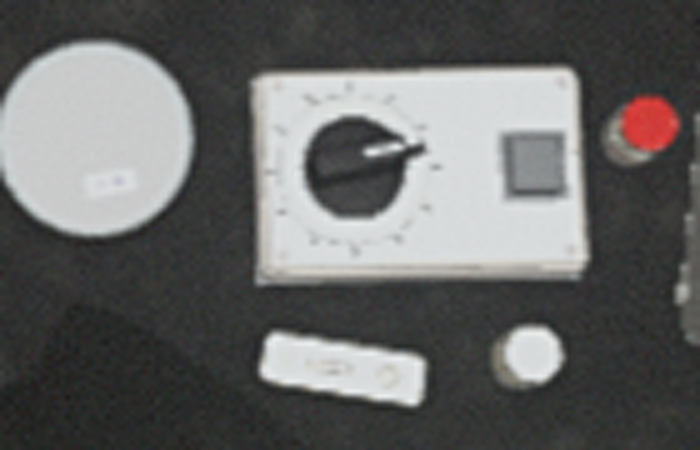

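The pointer at (385,150) lies on the mark at (415,149), the key at (535,165) is up, and the timer, dish, vials and cassette are all in place. I'm handing it in.

```bash
python3 -c "
from cell import env;print(env.job_done())"
```

```text
the job is handed in; nothing more can be done
None
```

The job is handed in with no verdict shown: the knob's pointer is on the mark (about 3.5° past by my measurement, tolerance 6.9°), the start key was pushed to its stop and came up again, and the timer turned about 2.6°, its ends moving about 4 mm, with nothing around it disturbed.

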